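Clip up the flange and hover it over the turntable's threaded holes

TASK

Squeeze the lifting clip open, let its jaws close on the middle of the flange plate's upright rib, and carry the flange by the clip's stem, without touching the flange itself with the gripper, to the turntable. Finish while holding it level and still, hovering about 15 mm above the turntable's pad without touching it, each of its four holes in line over a threaded hole (either way round), so that a colleague can start the screws. Leave the other things on the table where they are.

Things in the scene. Friction and masses are not known exactly. Their poses are not given: they have to be found in the camera images.
- turntable: Cast-iron turntable fixed to the table, its brake tight (it does not turn): round disc 170 mm across; on it a machined pad 130 x 96 x 12 mm whose top is 56 mm above the table. Origin: centre of the underside; z up, x along the pad's long side. A knurled steel brake knob, 24 mm across, sticks out sideways at -x to 104 mm from the axis.
- thread0 (a point): Centre of the mouth of threaded hole 0 (9 mm wide, 10 mm deep) in the pad's top (there are four, at x = +-50, y = +-32 mm), at turntable x = 50 mm, y = 32 mm.
- thread2 (a point): Centre of the mouth of threaded hole 2 (9 mm wide, 10 mm deep) in the pad's top (there are four, at x = +-50, y = +-32 mm), at turntable x = -50 mm, y = -32 mm.
- flange: Loose aluminium flange plate, 124 x 88 x 5 mm, about 180 g, lying flat on the table, with four 10 mm through holes in the same rectangle (100 x 64 mm) as the threaded holes; the half turn looks the same and either way round will do. Origin: centre of its underside; x along the long side, z up.
- hole0 (a point): Centre of flange hole 0 at the flange's underside, at flange x = 50 mm, y = 32 mm.
- hole2 (a point): Centre of flange hole 2 at the flange's underside, at flange x = -50 mm, y = -32 mm.
- rib (a point): Middle of the flange's upright rib: 50 mm long along flange x, 6 mm thick along flange y, 25 mm tall, standing from 5 to 30 mm above the flange's underside; this point is 17.5 mm above the underside.
- clip: Sprung steel cross-action lifting clip, about 110 g, standing jaws down in its parking block; two black thumb pads and a black stem on top. Origin: underside of the jaws, in the middle between them when shut; z up. y is the line along which the thumb pads are squeezed and the jaws part. Frame and stem belong to one half: with joint jaw = q the middle between jaws and between pads is at clip y = +q/2.
- clip_pads (a point): Centre between the clip's two upright thumb pads, 48 mm above the jaws' underside. Pads: 28 mm wide along x, 28 mm tall (34 to 62 mm up), 54 mm over their outer faces at rest, 42 mm when squeezed fully.
- clip_stem (a point): On the axis of the clip's stem, 62 mm above the jaws' underside. The stem is the handle to carry it by without opening the jaws: an upright bar 20 mm along clip x, 14 mm along clip y, from 38 to 78 mm up, between the thumb pads (46 mm free between them at rest). Grip it across clip x; fingertips have room down to 40 mm up.
- clip_mouth (a point): Middle of the clip's jaws, 14 mm above their underside. The jaws are 28 mm wide along clip x, 8 mm thick each, reach 28 mm up from their underside, and are 3 mm apart at rest.
- jaw (a joint): How far the clip's jaws are open beyond rest, m: 0 shut (3 mm gap), 0.003 shut on the flange's rib, 0.012 fully open. Squeezing the thumb pads opens the jaws by as much as the pads approach (10 N to start, 15 N fully open); let go and they spring shut.
- stand: The clip's fixed wooden parking block, an open box 50 x 60 x 16 mm, inner floor 5 mm up (inside 40 x 50 mm, wide enough for the jaws to open in it). Origin: centre of the underside.
- atom0: Bystander: glossy red plastic atom sphere, 44 mm across, on a flat foot, near side of the work area. Origin at its underside.
- atom1: Bystander: glossy red plastic atom sphere, 44 mm across, on a flat foot, near side of the work area. Origin at its underside.
- atom2: Bystander: glossy red plastic atom sphere, 44 mm across, on a flat foot, far side of the work area. Origin at its underside.
- atom3: Bystander: glossy red plastic atom sphere, 44 mm across, on a flat foot, far side of the work area. Origin at its underside.
- rods: Bystander: bundle of aluminium bond rods, 200 x 32 x 17 mm, at the left. Origin at its underside.
- driver: Bystander: screwdriver lying at the right.
- pad_top (a point): Centre of the pad's top face on the turntable, 56 mm above the table.

How it is judged:
On the way, in this order (a step that is already met when the one before it is completed fails the run):
1. the clip's jaws have closed on the middle of the flange's rib while the flange still lies on the table (value of joint jaw between 0.0015 and 0.006 m and contact force between clip and flange above 3 N and x of clip_mouth in the frame of rib between -0.015 and 0.015 m and distance between clip_mouth and rib below 0.022 m and height (world z) of flange below 0.008 m), for 0.2 s.
2. the flange hangs from the clip, lifted clear (value of joint jaw between 0.0015 and 0.006 m and contact force between clip and flange above 3 N and x of clip_mouth in the frame of rib between -0.015 and 0.015 m and distance between clip_mouth and rib below 0.022 m and height (world z) of flange above 0.03 m), for 0.2 s.
At the end, for the whole second after the job is handed in: The flange hangs from the held clip, shut on its rib within 15 mm of the middle; gripper not touching the flange; holes 0 and 2 (so all four) within 4 mm sideways of threaded holes (either way round); underside 7 to 25 mm above the pad, tilt under 0.08 rad, under 20 mm/s, clear of the turntable (((horizontal distance between hole0 and thread0 below 0.004 m and horizontal distance between hole2 and thread2 below 0.004 m) or (horizontal distance between hole0 and thread2 below 0.004 m and horizontal distance between hole2 and thread0 below 0.004 m)) and z of flange in the frame of pad_top between 0.007 and 0.025 m and angle between flange's own z axis and vertical below 0.08 rad and value of joint jaw between 0.0015 and 0.006 m and contact force between clip and flange above 3 N and x of clip_mouth in the frame of rib between -0.015 and 0.015 m and distance between clip_mouth and rib below 0.022 m and contact force between the fingers and clip above 1 N and contact force between the fingers and flange below 0.3 N and contact force between flange and turntable below 0.2 N and linear speed of flange below 0.02 m/s); the arm keeps its last pose, push and grip.
It fails at once if the gripper touches the flange (contact force between the fingers and flange above 2 N).
It fails at once if the flange bumps the turntable (contact force between flange and turntable above 2 N).
It fails at once if another thing on the table is moved by more than 20 mm (distance of any of atom0, atom1, atom2, atom3, rods, driver from where it was at the start of the episode above 0.02 m).
It also fails if it takes over 64 s, if anything falls off the work surface, if the arm or the gripper's body presses on something with over 40 N, if the wrist force passes 120 N, or if a joint passes its speed limit or range.

ROBOT

A 7-joint arm with a two-finger parallel gripper is mounted at the origin on the work surface. World frame = base frame: x ahead of the robot, y to its left, z up, the work surface at z = 0. Lengths are in m, angles in rad, forces in N, time in s.
With the tool pointing down it reaches from about 0.35 to 0.9 m from the base axis. Payload 8.1 kg.
Tool frame: the origin (TCP) lies at the centre of the arm's flange, where the gripper is bolted on; the fingertips stand 178 mm ahead of it and the grasp point (between the pads) lies 159 mm ahead of it; z points along the fingers, y is the line along which they close (so a half turn about z gives the same grasp; the last joint's range is limited). The gripper opens to 92 mm and grips with 3 to 60 N. Pads are 19 mm wide; open, the fingers measure 130 mm over their backs; the gripper's body (75 mm by 190 mm) begins 47 mm behind the grasp point.
Start: joints at [1.02, 0.434, 0.025, 1.573, -0.012, 1.134, -0.075], TCP at [0.271, -0.563, 0.405] pointing down, gripper open.
Joint ranges: [-2.62, 2.62], [-0.44, 2.09], [-1.27, 1.32], [0.08, 2.57], [-1.32, 4.46], [0.12, 2], [-2.74, 2.74]. Speed limits (rad/s): [2.22, 2.22, 3.01, 3.01, 3.14, 3.14, 3.14].

INTERFACE

Orientations are given as a rotation vector (axis times angle).
In Python, from cell import arm gives the robot as it stands. The module is installed in compiled form; this text tells all that it offers.
- The arm moves only by the shell command python3 -m inch 'ROWS' [FORCE]. ROWS is text: rows parted by semicolons, each of 5 numbers parted by spaces: the shift along the tool's x, y, z in m, then the turn about the tool's z in rad, then the finger opening in m, from 0 to 0.0918. In form: x y z roll fingers; .... A call has 1 to 5 rows; each row is the pose to reach, as a shift and turn from the pose commanded when the call began, along the tool's axes at that moment; what a row does not reach only later rows make up. A row lasts 1/10 s, in which the tool goes at most 50 mm and 8.59 degrees, less where a joint would pass 70% of its speed; a pose out of reach is approached as far as the arm can. A call with a gripper value outside its range is refused whole. The fingers move at their own pace and stop on an object; FORCE is the grip in N (left out, the last holds). Time passes only in rows, so rows that repeat a pose let the fingers close. It gives the time, the measured TCP pose, the force, the opening and the grip force at its end, in the units of the state.
- arm.observe(): the state, without advancing time (a new reading comes with each control period).
- arm.get_image(name): name is "scene" or "top"; returns the picture (420x560x3 uint8, red, green, blue); there is no depth.
- arm.get_calibration(name): a dict with "intrinsics" (3x3 intrinsics, pixels), "pose" (4x4, takes a point from camera to world coordinates). Camera axes: x right, y up, looking along -z (the intrinsics and any distortion apply to the point x, -y, -z); pixel columns grow to the right and rows downward; lengths in m; the calibration is good to about 2 mm. A picture is of the moment at which its call begins. get_calibration takes no time and is no camera call.
- arm.sign_off(): hands the job in; it is judged then, once.
Trained networks look in the newest picture that a camera, given by its name, has taken for a name from the list of things; names that differ only in an ending like _2 or _b are one class to them, and where a whole thing is asked for, a point or a joint stands for the part that bears it (a point fixed in the world has none). Each returns a list of dicts, best first, with "conf" (0 to 1); they miss things now and then, are a little off and sometimes report something else, mostly with a low value. They report only what shows in the picture. A call takes as long as a camera call.
- arm.look_for(camera, query): "point" ([row, column] in pixels, amid what is visible of it).
- arm.silhouettes(camera, query): "region" (420x560 bool, what is visible of it) and "point" ([row, column] in pixels, amid what is visible of it).
- arm.place_of(camera, query): "point" ([row, column] in pixels: a listed point, or the origin of a listed thing).
The state is a dict: "clock": time; "joints": joint angles; "dq": joint speeds; "joint_efforts": joint torques, N m; "position": TCP position; "ee_rot": TCP orientation; "force": force on the tool from outside, world axes, zero at the start; "ft_torque": the same for the moment, N m; "width": opening from 0.0 (shut) to 1.0 (fully open); "gripper_force": force on a finger pad.
Only numpy, scipy, OpenCV 4.12 (cv2) and the standard library are available. Lean on these libraries where they do the work, as an engineer would, in place of code of your own. Each camera call takes 0.05 s, during which the arm holds its last target. There are 200 camera calls.

## Working session

There is one attempt and no reset: what is moved stays moved. The work goes in short steps, Python scripts to look and compute and a shell command to move; the robot and the scene stay as the last step left them, time stands still between calls to the robot, and variables do not carry over. Pictures are saved under pics/ and viewed, at most 10 in all, crops included, and the job is handed in when it is done.

```bash
mkdir -p pics; cat > h.py <<'E'
import numpy as np, cv2
from cell import arm
from scipy.spatial.transform import Rotation as R
def ray(cam,p):
    c=arm.get_calibration(cam); K=np.array(c["intrinsics"]); T=np.array(c["pose"])
    d=np.linalg.inv(K)@[p[1],p[0],1]; d=T[:3,:3]@[d[0],-d[1],-d[2]]
    return T[:3,3],d
def atz(cam,p,z):
    o,d=ray(cam,p); return o+d*(z-o[2])/d[2]
def proj(cam,X):
    c=arm.get_calibration(cam); K=np.array(c["intrinsics"]); T=np.array(c["pose"])
    q=T[:3,:3].T@(np.array(X)-T[:3,3]); u=K@[q[0],-q[1],-q[2]]; return u[1]/u[2],u[0]/u[2]
def tri(a,pa,b,pb):
    o1,d1=ray(a,pa);o2,d2=ray(b,pb)
    A=np.array([d1,-d2]).T; s=np.linalg.lstsq(A,o2-o1,rcond=None)[0]
    return (o1+d1*s[0]+o2+d2*s[1])/2, np.linalg.norm(o1+d1*s[0]-o2-d2*s[1])
def save(cam,n):
    cv2.imwrite(f"pics/{n}.png",np.array(arm.get_image(cam))[:,:,::-1])
E
python3 - <<'E'
from h import *
np.set_printoptions(precision=4,suppress=True)
s=arm.observe(); print(s)
save("top","t0"); save("scene","s0")
zs=dict(turntable=0,thread0=.056,thread2=.056,pad_top=.056,flange=0,hole0=0,hole2=0,rib=.0175,clip=.005,clip_pads=.053,clip_stem=.067,clip_mouth=.019,stand=0)
for n,z in zs.items():
    for cam in("top","scene"):
        r=arm.place_of(cam,n)
        print(n,cam,[(np.round(q["conf"],2),np.round(q["point"],1),atz(cam,q["point"],z)) for q in r[:2]])
E
ls
```

```text
{'clock': 0.0, 'joints': array([ 1.0204,  0.4353,  0.025 ,  1.5741, -0.0116,  1.134 , -0.0751]), 'dq': array([-0.0003,  0.0016, -0.0001,  0.0003,  0.0011, -0.0006, -0.0011]), 'joint_efforts': array([  0.001 , -66.7848,   0.9861, -31.4471,  -0.0604,   0.0428,
         0.0003]), 'position': array([ 0.2705, -0.5632,  0.4039]), 'ee_rot': array([-3.0617, -0.6971,  0.0008]), 'force': array([0.1382, 0.5393, 0.2935]), 'ft_torque': array([0.0114, 0.0312, 0.0002]), 'gripper_force': 0.0, 'width': 1.0021363271833825}
turntable top [(np.float64(0.58), array([200.7, 197.4]), array([0.5884, 0.2473, 0.    ]))]
turntable scene [(np.float64(0.84), array([209.6, 207.9]), array([ 0.5862, -0.24  ,  0.    ])), (np.float64(0.45), array([224.4, 262.3]), array([ 0.5571, -0.0733,  0.    ]))]
thread0 top [(np.float64(0.91), array([186.7, 356.4]), array([ 0.6125, -0.2035,  0.056 ])), (np.float64(0.67), array([212.3, 387. ]), array([ 0.5402, -0.2837,  0.056 ]))]
thread0 scene [(np.float64(0.95), array([214. , 211.6]), array([ 0.6238, -0.195 ,  0.056 ])), (np.float64(0.68), array([178.1, 199.4]), array([ 0.5325, 
[... 1713 characters left out ...]
 array([0.6331, 0.0287, 0.005 ]))]
clip_pads top [(np.float64(0.58), array([195.3, 196.3]), array([0.5915, 0.239 , 0.053 ]))]
clip_pads scene [(np.float64(0.63), array([265.1, 360.4]), array([0.5783, 0.2295, 0.053 ]))]
clip_stem top [(np.float64(0.57), array([191.7, 196.4]), array([0.5982, 0.2359, 0.067 ]))]
clip_stem scene [(np.float64(0.55), array([266.3, 362.7]), array([0.5867, 0.2368, 0.067 ]))]
clip_mouth top []
clip_mouth scene [(np.float64(0.77), array([274.3, 360.7]), array([0.5841, 0.2383, 0.019 ]))]
stand top [(np.float64(0.64), array([202.4, 202.3]), array([0.5833, 0.2329, 0.    ]))]
stand scene [(np.float64(0.48), array([274.9, 358.1]), array([0.5787, 0.2318, 0.    ]))]
h.py
pics
```

```bash
python3 - <<'E'
import cv2
a=cv2.imread("pics/t0.png")[130:270,150:430]; cv2.imwrite("pics/t0c.png",cv2.resize(a,(800,400),interpolation=cv2.INTER_CUBIC))
b=cv2.imread("pics/s0.png"); cv2.imwrite("pics/s0c.png",cv2.resize(b[140:340,150:430],(800,571),interpolation=cv2.INTER_CUBIC))
E
```

```text
(no output)
```

View pics/t0c.png

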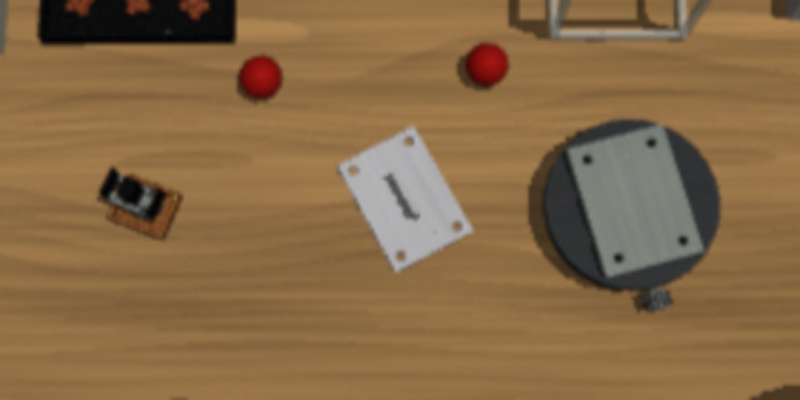

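View pics/s0c.png

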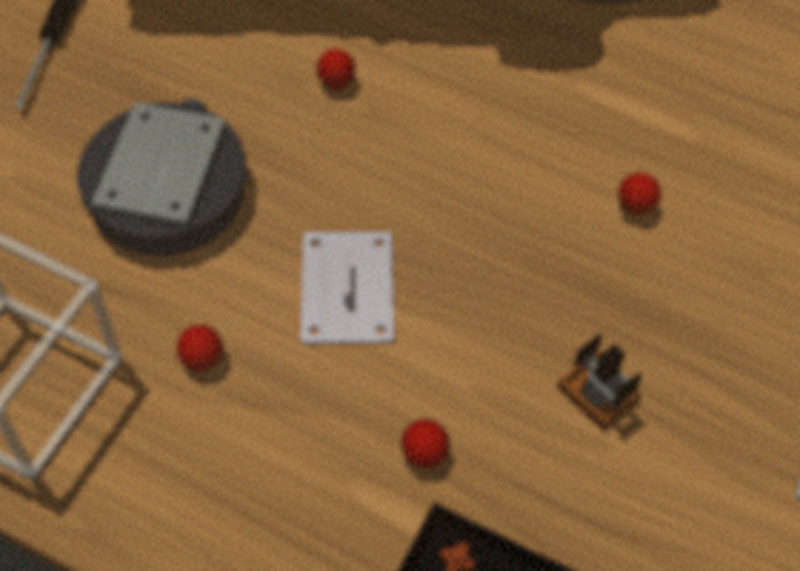

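The pictures agree with the networks. In the top crop (2.86x enlarged) the clip in its block is at about (135,200), the flange at (405,198) with its rib, the turntable pad at (635,200) and its brake knob at (655,300). The red atoms lie outside the direct path. Next I'll refine positions and yaw.

```bash
cat >> h.py <<'E'
def blob(img,p,r=5,sat=False):
    # sub-pixel darkest blob centre near p (row,col)
    g=cv2.cvtColor(img,cv2.COLOR_BGR2GRAY).astype(float) if not sat else img[:,:,0].astype(float)
    for _ in range(5):
        r0,c0=int(round(p[0])),int(round(p[1])); w=g[r0-r:r0+r+1,c0-r:c0+r+1]
        yy,xx=np.mgrid[r0-r:r0+r+1,c0-r:c0+r+1]
        m=np.clip(np.median(w)-15-w,0,None)*(np.hypot(yy-r0,xx-c0)<=r)
        if m.sum()==0: break
        p=np.array([(m*yy).sum(),(m*xx).sum()])/m.sum()
    return p
def fit(P,Q,sym=True):
    # P local rect pts order, Q world pts -> centre, yaw of long axis
    P=np.array(P);Q=np.array(Q)[:,:2];c=Q.mean(0);H=(P.T@(Q-c));y=np.arctan2(H[0,1]-H[1,0],H[0,0]+H[1,1]);
    Rm=np.array([[np.cos(y),-np.sin(y)],[np.sin(y),np.cos(y)]]); return c,np.degrees(y),np.linalg.norm(Q-c-P@Rm.T,axis=1)*1e3
E
python3 - <<'E'
from h import *
np.set_printoptions(precision=4,suppress=True)
t=cv2.imread("pics/t0.png"); s=cv2.imread("pics/s0.png")
L=np.array([[-50,32],[-50,-32],[50,-32],[50,32]])/1e3
k=2.857
top=lambda u:(130+u[1]/k-.5,150+u[0]/k-.5); sc=lambda u:(140+u[1]/k-.5,150+u[0]/k-.5)
# order: near-left, near-right, far-right, far-left in top view
F=[(400,256),(456,226),(409,141),(353,170)]; T=[(619,258),(683,241),(651,142),(587,160)]
FS=[(379,242),(315,242),(313,329),(380,329)]; TS=[(206,127),(145,116),(112,193),(176,206)]
for nm,A,z,img,f,cam,b in(("flange",F,.005,t,top,"top",1),("tt",T,.056,t,top,"top",0),("flange",FS,.005,s,sc,"scene",1),("tt",TS,.056,s,sc,"scene",0)):
    Q=[atz(cam,blob(img,f(u),3 if b else 4,b),z) for u in A]
    print(nm,cam,*fit(L,Q))
for cam in("top","scene"):
    for q in("stand","clip","clip_pads","clip_stem","flange"):
        for r in arm.silhouettes(cam,q)[:1]:
            m=r["region"].astype(np.uint8); ys,xs=np.nonzero(m)
            bx=cv2.boxPoints(cv2.minAreaRect(np.column_stack([xs,ys]).astype(np.float32)))
            z={"stand":.016,"flange":.005}.get(q,.05)
            print(q,cam,round(r["conf"],2),m.sum(),[atz(cam,(b[1],b[0]),z)[:2] for b in bx])
for a in("clip_pads","clip_stem","clip"):
    p=[arm.place_of(c,a) for c in("top","scene")]
    if p[0] and p[1]: print(a,tri("top",p[0][0]["point"],"scene",p[1][0]["point"]))
for c in("top","scene"):print(c,np.array(arm.get_calibration(c)["pose"])[:3,3])
print(R.from_rotvec(arm.observe()["ee_rot"]).as_matrix())
a=t[170:225,170:235]; b=s[240:295,335:385]
cv2.imwrite("pics/clip0.png",np.hstack([cv2.resize(a,(472,400),interpolation=cv2.INTER_CUBIC)[:,:400],cv2.resize(b,(364,400),interpolation=cv2.INTER_CUBIC)]))
E
```

```text
flange top [ 0.591  -0.0243] 28.19367342879574 [0.1277 0.1992 0.0453 0.2797]
tt top [ 0.5762 -0.2442] 15.00907786045207 [0.1882 0.1448 0.2244 0.2102]
flange scene [ 0.5926 -0.0254] 28.396319673981747 [0.1419 0.2617 0.1124 0.0612]
tt scene [ 0.5783 -0.2451] 15.297040963101674 [0.3069 0.3688 0.6225 0.048 ]
stand top 0.55 160 [array([0.5686, 0.2709]), array([0.6156, 0.2544]), array([0.5923, 0.1975]), array([0.5456, 0.2144])]
clip top 0.8 183 [array([0.5858, 0.2715]), array([0.6098, 0.2591]), array([0.5808, 0.209 ]), array([0.5571, 0.2215])]
clip_pads top 0.53 256 [array([0.5779, 0.2751]), array([0.6124, 0.2627]), array([0.5871, 0.2028]), array([0.5529, 0.2154])]
clip_stem top 0.72 208 [array([0.5847, 0.2737]), array([0.611, 0.262]), array([0.5826, 0.2061]), array([0.5566, 0.218 ])]
flange top 0.57 1232 [array([0.62  , 0.0434]), array([ 0.6651, -0.0338]), array([ 0.5568, -0.0923]), array([ 0.5131, -0.0162])]
stand scene 0.66 196 [array([0.6028, 0.1988]), array([0.5542, 0.2117]), array([0.578 , 0.2722]), array([0.6251, 0.2585])]
clip scene 0.74 303 [array([0.5923, 0.1994]), array([0.5465, 0.2229]), array([0.5844, 0.2737]), array([0.6283, 0.2501])]
clip_pads scene 0.77 332 [array([0.5898, 0.1973]), array([0.5429, 0.2242]), array([0.5844, 0.2743]), array([0.6294, 0.2475])]
clip_stem scene 0.88 323 [array([0.6044, 0.2006]), array([0.5492, 0.2173]), array([0.5746, 0.2728]), array([0.628 , 0.2554])]
flange scene 0.55 1271 [array([ 0.5564, -0.0976]), array([ 0.5119, -0.0133]), array([0.6284, 0.0462]), array([ 0.6702, -0.0332])]
clip_pads (array([0.5877, 0.2327, 0.0711]), np.float64(0.004475229860140005))
clip_stem (array([0.5944, 0.2353, 0.079 ]), np.float64(0.004563627828061891))
clip (array([0.5888, 0.2357, 0.0187]), np.float64(0.0015095983019072076))
top [ 0.3159 -0.0174  1.169 ]
scene [1.1537 0.2904 1.0673]
[[ 0.9014  0.433   0.    ]
 [ 0.433  -0.9014 -0.    ]
 [ 0.      0.     -1.    ]]
```

View pics/clip0.png

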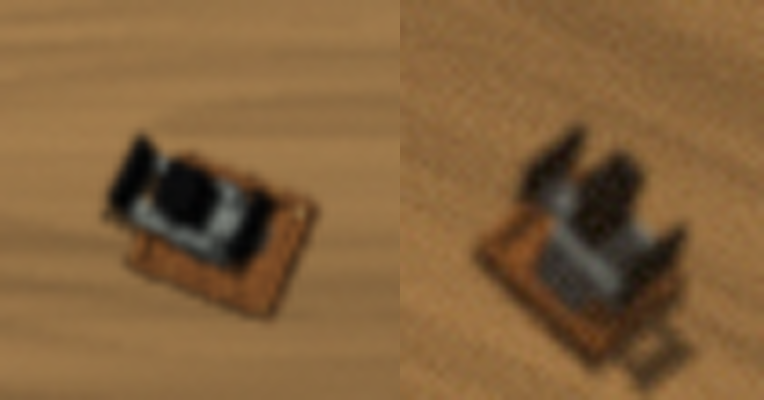

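```bash
cat >> h.py <<'E'
BOX=[(0,25,14,2,34,62),(0,-25,14,2,34,62),(0,0,10,7,38,78)]
def render(cam,x,y,yaw,z0,S=8,roi=None):
    r0,r1,c0,c1=roi; m=np.zeros(((r1-r0)*S,(c1-c0)*S),np.uint8); Rz=R.from_euler("z",yaw)
    for bx,by,hx,hy,a,b in BOX:
        pts=np.array([[bx+i*hx,by+j*hy,k] for i in(-1,1) for j in(-1,1) for k in(a,b)])/1e3
        pts=Rz.apply(pts)+[x,y,z0]
        uv=np.array([proj(cam,p)[::-1] for p in pts])
        uv=((uv-[c0,r0]+.5)*S).astype(np.int32)
        cv2.fillConvexPoly(m,cv2.convexHull(uv.reshape(-1,1,2)),1)
    return cv2.resize(m.astype(np.float32),(c1-c0,r1-r0),interpolation=cv2.INTER_AREA)
def fitclip(imgs,x0,rois,z0):
    from scipy.optimize import minimize
    D={}
    for c,im in imgs.items():
        a,b,e,f=rois[c]; g=im[a:b,e:f].astype(float).max(2); D[c]=np.clip((75-g)/50,0,1)
    def cost(p):
        return sum(((cv2.GaussianBlur(render(c,p[0],p[1],p[2],z0,8,rois[c]),(0,0),.7)-D[c])**2).sum() for c in imgs)
    best=min((minimize(cost,[x0[0]+dx,x0[1]+dy,x0[2]],method="Nelder-Mead",options=dict(initial_simplex=np.array(x0)+[dx,dy,0]+np.array([[0,0,0],[.006,0,0],[0,.006,0],[0,0,.15]]))) for dx in(-.004,.004) for dy in(-.004,.004)),key=lambda r:r.fun)
    return best.x,best.fun
E
python3 - <<'E'
from h import *
t=cv2.imread("pics/t0.png"); s=cv2.imread("pics/s0.png")
ro={"top":(175,220,175,222),"scene":(245,295,335,385)}
x0=[.588,.236,np.radians(-22)]
for im in({"top":t,"scene":s},{"top":t},{"scene":s}):
    p,f=fitclip(im,x0,ro,.005); print(p[:2],np.degrees(p[2]),f)
E
```

```text
Traceback (most recent call last):
  File "h.py", line 50, in fitclip
    best=min((minimize(cost,[x0[0]+dx,x0[1]+dy,x0[2]],method="Nelder-Mead",options=dict(initial_simplex=np.array(x0)+[dx,dy,0]+np.array([[0,0,0],[.006,0,0],[0,.006,0],[0,0,.15]]))) for dx in(-.004,.004) for dy in(-.004,.004)),key=lambda r:r.fun)
  File "h.py", line 50, in <genexpr>
    best=min((minimize(cost,[x0[0]+dx,x0[1]+dy,x0[2]],method="Nelder-Mead",options=dict(initial_simplex=np.array(x0)+[dx,dy,0]+np.array([[0,0,0],[.006,0,0],[0,.006,0],[0,0,.15]]))) for dx in(-.004,.004) for dy in(-.004,.004)),key=lambda r:r.fun)
              ~~~~~~~~^^^^^^^^^^^^^^^^^^^^^^^^^^^^^^^^^^^^^^^^^^^^^^^^^^^^^^^^^^^^^^^^^^^^^^^^^^^^^^^^^^^^^^^^^^^^^^^^^^^^^^^^^^^^^^^^^^^^^^^^^^^^^^^^^^^^^^^^^^^^^^^^^^^^^^^^^^^^^^
  File "h.py", line 49, in cost
    return sum(((cv2.GaussianBlur(render(c,p[0],p[1],p[2],z0,8,rois[c]),(0,0),.7)-D[c])**2).sum() for c in imgs)
  File "h.py", line 49, in <genexpr>
    return sum(((cv2.GaussianBlur(render(c,p[0],p[1],p[2],z0,8,rois[c]),(0,0),.7)-D[c])**2).sum() for c in imgs)
                                  ~~~~~~^^^^^^^^^^^^^^^^^^^^^^^^^^^^^^^
  File "h.py", line 39, in render
    uv=np.array([proj(cam,p)[::-1] for p in pts])
                 ~~~~^^^^^^^
  File "h.py", line 11, in proj
    c=arm.get_calibration(cam); K=np.array(c["intrinsics"]); T=np.array(c["pose"])
ValueError: time passes only in moves, steps and waits
```

```bash
sed -i 's/arm.get_calibration(cam)/cal(cam)/' h.py; sed -i '3a import functools\n@functools.lru_cache(None)\ndef cal(c): return arm.get_calibration(c)' h.py
cat >> h.py <<'E'
def go(xy,z,yaw):
    # shift in tool axes to put TCP at xy,z with tool y line at world yaw (deg)
    s=arm.observe(); M=R.from_rotvec(s["ee_rot"]).as_matrix()
    d=M.T@(np.array([xy[0],xy[1],z])-s["position"]); a=np.degrees(np.arctan2(M[1,1],M[0,1]))
    e=(yaw-a+90)%180-90
    print("shift",np.round(d,4),"roll",round(-np.radians(e),4),"pos",np.round(s["position"],4),"joints",np.round(s["joints"],2),"w",s["width"],"t",s["clock"],"tilt",np.round(M[:,2],3))
E
python3 - <<'E'
from h import *
t=cv2.imread("pics/t0.png"); s=cv2.imread("pics/s0.png")
ro={"top":(175,220,175,222),"scene":(245,295,335,385)}
x0=[.588,.236,np.radians(-22)]
for im in({"top":t,"scene":s},{"top":t},{"scene":s}):
    p,f=fitclip(im,x0,ro,.005); print(p[:2],np.degrees(p[2]),f)
go(p[:2],.3,np.degrees(p[2])+90)
E
```

```text
[0.58619694 0.23899606] -21.44225981665551 71.23590000766077
[0.58495609 0.23968887] -24.947995737532004 14.962077027448277
[0.58959058 0.23762342] -18.47848742430953 44.1023046402034
shift [ 0.6343 -0.5839  0.1047] roll 0.7703 pos [ 0.2706 -0.5634  0.4047] joints [ 1.02  0.43  0.02  1.57 -0.01  1.13 -0.08] w 1.0009904538577663 t 2.2 tilt [ 0. -0. -1.]
```

```bash

python3 -m inch '0.032 -0.029 0 0 0.09;0.064 -0.058 0 0 0.09;0.096 -0.087 0 0 0.09;0.128 -0.117 0 0 0.09;0.158 -0.1465 0 0 0.09' 30
python3 -m inch '0.032 -0.029 0 0 0.09;0.064 -0.058 0 0 0.09;0.096 -0.087 0 0 0.09;0.128 -0.117 0 0 0.09;0.158 -0.1465 0 0 0.09'
python3 -m inch '0.032 -0.029 0 0 0.09;0.064 -0.058 0 0 0.09;0.096 -0.087 0 0 0.09;0.128 -0.117 0 0 0.09;0.158 -0.1465 0 0 0.09'
python3 -m inch '0.032 -0.029 0 0 0.09;0.064 -0.058 0 0 0.09;0.096 -0.087 0 0 0.09;0.128 -0.117 0 0 0.09;0.158 -0.1465 0 0 0.09'
python3 -m inch '0 0 0.02 0.14 0.09;0 0 0.04 0.28 0.09;0 0 0.06 0.42 0.09;0 0 0.08 0.56 0.09;0 0 0.09 0.7 0.09'
python3 - <<'E'
from h import *
go((.587,.2387),.28,68.3)
E
```

```text
clock: 2.7
position: [0.3502, -0.3611, 0.4049]
ee_rot: [3.063, 0.698, 0.001]
force: [1.1, -0.2, 0.4]
width: 0.976
gripper_force: 0.0
clock: 3.2
position: [0.429, -0.1606, 0.4051]
ee_rot: [3.063, 0.698, 0.001]
force: [0.6, -1.5, -0.4]
width: 0.979
gripper_force: 0.0
clock: 3.7
position: [0.5081, 0.0398, 0.405]
ee_rot: [3.063, 0.697, 0.001]
force: [1.0, -0.3, -0.2]
width: 0.979
gripper_force: 0.0
clock: 4.2
position: [0.5872, 0.2401, 0.4047]
ee_rot: [3.063, 0.697, 0.0]
force: [0.3, -0.2, 0.1]
width: 0.984
gripper_force: 0.0
clock: 4.7
position: [0.5862, 0.2381, 0.3128]
ee_rot: [3.114, -0.404, -0.003]
force: [-0.2, -0.4, -0.2]
width: 0.981
gripper_force: 0.0
shift [ 0.0007 -0.0008  0.0328] roll 0.1206 pos [0.5862 0.2381 0.3128] joints [-0.35  0.54 -0.18  1.65  0.12  0.97 -2.4 ] w 0.9813048075249157 t 4.7 tilt [-0.002 -0.001 -1.   ]
```

```bash

python3 -m inch '0 0 0.02 0.12 0.085;0.0005 -0.001 0.045 0.12 0.075;0.0005 -0.001 0.07 0.12 0.07;0.0005 -0.001 0.085 0.12 0.07;0.0005 -0.001 0.0955 0.12 0.07'
python3 - <<'E'
from h import *
go((.587,.2387),.217,68.3)
save("top","t1"); save("scene","s1")
a=cv2.imread("pics/t1.png")[165:230,160:240]; b=cv2.imread("pics/s1.png")[225:300,315:405]
cv2.imwrite("pics/c1.png",np.hstack([cv2.resize(a,(400,325),interpolation=cv2.INTER_CUBIC),cv2.resize(b,(390,325),interpolation=cv2.INTER_CUBIC)]))
E
```

```text
clock: 5.2
position: [0.5872, 0.2392, 0.218]
ee_rot: [3.087, -0.581, -0.002]
force: [0.5, -0.8, -0.0]
width: 0.762
gripper_force: 0.0
shift [0.     0.0005 0.001 ] roll 0.0065 pos [0.5872 0.2392 0.218 ] joints [-0.37  0.65 -0.14  1.72  0.12  0.78 -2.52] w 0.7624976411202092 t 5.2 tilt [-0.001 -0.001 -1.   ]
```

View pics/c1.png

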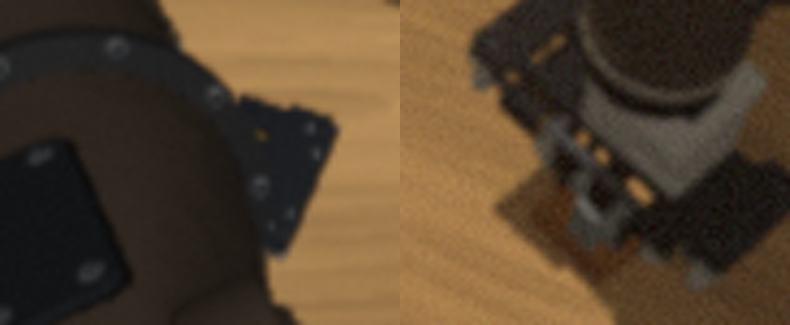

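The arm hides the clip in both views (scene crop: the fingers straddle the block at about (590,200)), so I'll squeeze and judge by the opening and force.

```bash

python3 -m inch '0 0 0 0 0.056;0 0 0 0 0.05;0 0 0 0 0.044;0 0 0 0 0.04;0 0 0 0 0.04' 30
python3 -m inch '0 0 0 0 0.04;0 0 0 0 0.04;0 0 0 0 0.04;0 0 0 0 0.04'
```

```text
clock: 5.8
position: [0.5876, 0.2377, 0.2207]
ee_rot: [3.085, -0.583, 0.002]
force: [-3.1, -5.8, 10.9]
width: 0.456
gripper_force: 29.5
clock: 6.2
position: [0.5876, 0.2377, 0.2207]
ee_rot: [3.085, -0.583, 0.002]
force: [-2.9, -6.1, 10.6]
width: 0.45
gripper_force: 29.5
```

```bash

python3 -m inch '0 0 -0.01 0 0.04;0 0 -0.03 0 0.04;0 0 -0.06 0 0.04;0 0 -0.09 0 0.04;0 0 -0.1 0 0.04'
python3 - <<'E'
from h import *
go((.5915,-.0248),.30,118.3)
save("top","t2"); save("scene","s2")
a=cv2.imread("pics/t2.png")[165:230,160:240]; b=cv2.imread("pics/s2.png")[210:300,295:405]
cv2.imwrite("pics/c2.png",np.hstack([cv2.resize(a,(320,260),interpolation=cv2.INTER_CUBIC),cv2.resize(b,(480,393),interpolation=cv2.INTER_CUBIC)[:260*0+393][:393]][0:1]+[]) if 0 else cv2.resize(b,(600,490),interpolation=cv2.INTER_CUBIC))
E
```

```text
clock: 6.7
position: [0.5881, 0.2401, 0.3234]
ee_rot: [-3.084, 0.58, -0.007]
force: [1.0, 0.4, -0.5]
width: 0.457
gripper_force: 29.2
shift [0.0993 0.2456 0.0226] roll -0.866 pos [0.5881 0.2401 0.3234] joints [-0.37  0.53 -0.16  1.63  0.1   0.98 -2.5 ] w 0.4572983099969656 t 6.7 tilt [ 0.005  0.003 -1.   ]
```

View pics/c2.png

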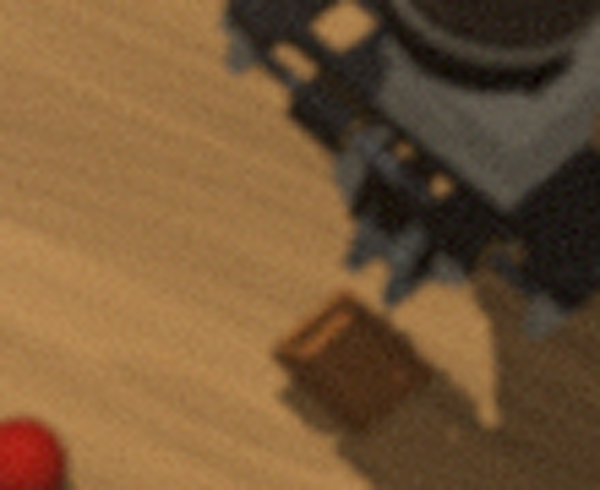

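```bash

python3 -m inch '0.01 0.0245 0 0 0.04;0.02 0.049 0 0 0.04;0.03 0.0735 0 0 0.04;0.04 0.098 0 0 0.04;0.05 0.123 0 0 0.04'
python3 -m inch '0.01 0.0245 0 -0.13 0.04;0.02 0.049 0 -0.26 0.04;0.03 0.0735 0 -0.4 0.04;0.04 0.098 0 -0.53 0.04;0.0495 0.1225 0 -0.66 0.04'
python3 -m inch '0 0 0.01 -0.1 0.04;0 0 0.02 -0.206 0.04;0 0 0.03 -0.206 0.04;0 0 0.03 -0.206 0.04'
python3 - <<'E'
from h import *
go((.5918,-.0248),.2222,118.3)
save("scene","s3"); save("top","t3")
b=cv2.imread("pics/s3.png")[180:270,220:330]
cv2.imwrite("pics/c3.png",cv2.resize(b,(600,490),interpolation=cv2.INTER_CUBIC))
E
```

```text
clock: 7.3
position: [0.5886, 0.1055, 0.3175]
ee_rot: [3.086, -0.581, -0.004]
force: [0.6, 0.9, 0.3]
width: 0.453
gripper_force: 29.2
clock: 7.8
position: [0.5902, -0.0266, 0.3176]
ee_rot: [-3.107, -0.459, 0.003]
force: [0.2, -0.9, -0.3]
width: 0.451
gripper_force: 29.2
clock: 8.2
position: [0.5898, -0.0257, 0.2868]
ee_rot: [-3.046, -0.763, 0.006]
force: [0.1, -0.7, -0.9]
width: 0.453
gripper_force: 29.2
shift [0.0024 0.0003 0.0645] roll -0.0031 pos [ 0.5898 -0.0257  0.2868] joints [ 0.19  0.53 -0.34  1.77  0.21  0.88 -1.32] w 0.45311834627798 t 8.2 tilt [-0.004  0.    -1.   ]
```

View pics/c3.png

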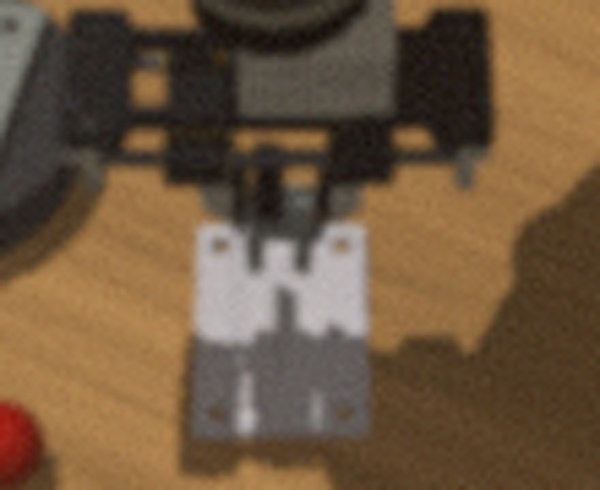

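The open jaws show at crop (257,265) and (303,265), just above the rib at about (287,300); the clip's line is parallel to the rib. Quick check by projection.

```bash
python3 - <<'E'
from h import *
k=600/110
f=lambda p:(round((p[1]+.5-220)*k),round((p[0]+.5-180)*k))
M=R.from_rotvec(arm.observe()["ee_rot"]).as_matrix(); P=arm.observe()["position"]
J=lambda x,y,z:f(proj("scene",P+M@[x,y,z]))
for sgn in(-1,1):
  for x in(-.014,.014): print("jaw",sgn,x,J(x,sgn*.0075,.2157),J(x,sgn*.0155,.2157))
a=np.radians(28.3);u=np.array([np.cos(a),np.sin(a),0]);v=np.array([-u[1],u[0],0])
for x in(-.025,.025):
  for y in(-.003,.003): print("rib",x,y,[f(proj("scene",np.array([.5926,-.0254,z])+x*u+y*v)) for z in(.005,.03)])
E
```

```text
jaw -1 -0.014 (297, 228) (314, 228)
jaw -1 0.014 (298, 276) (314, 276)
jaw 1 -0.014 (267, 228) (251, 228)
jaw 1 0.014 (267, 276) (250, 276)
rib -0.025 -0.003 [(276, 286), (275, 260)]
rib -0.025 0.003 [(287, 286), (287, 260)]
rib 0.025 -0.003 [(275, 370), (275, 344)]
rib 0.025 0.003 [(287, 369), (287, 344)]
```

```bash

python3 -m inch '0.0015 0 0.015 0 0.04;0.0025 0 0.03 0 0.04;0.0025 0 0.04 0 0.04;0.0025 0 0.045 0 0.04;0.0025 0 0.05 0 0.04'
python3 -m inch '0 0 0.004 0 0.04;0 0 0.008 0 0.04;0 0 0.0115 0 0.04;0 0 0.014 0 0.04;0 0 0.014 0 0.04'
python3 - <<'E'
from h import *
go((.5918,-.0248),.2222,118.3)
E
```

```text
clock: 8.8
position: [0.5929, -0.0243, 0.2385]
ee_rot: [-3.046, -0.768, 0.001]
force: [-0.6, 0.4, -0.8]
width: 0.456
gripper_force: 29.2
clock: 9.3
position: [0.5929, -0.0244, 0.225]
ee_rot: [-3.046, -0.768, 0.001]
force: [-0.5, -0.0, -0.9]
width: 0.455
gripper_force: 29.2
shift [-0.0011 -0.0002  0.0028] roll -0.0002 pos [ 0.5929 -0.0244  0.225 ] joints [ 0.17  0.61 -0.31  1.81  0.26  0.76 -1.35] w 0.45513100483091473 t 9.3 tilt [-0. -0. -1.]
```

```bash

python3 -m inch '0 0 0.001 0 0.04;0 0 0.002 0 0.04;0 0 0.0025 0 0.04;0 0 0.0025 0 0.04'
python3 -m inch '0 0 0 0 0.046;0 0 0 0 0.05;0 0 0 0 0.056;0 0 0 0 0.07;0 0 0 0 0.08'
python3 -m inch '0 0 0 0 0.08;0 0 0 0 0.08;0 0 0 0 0.08'
python3 -m inch '0 0 -0.02 0 0.08;0 0 -0.05 0 0.08;0 0 -0.08 0 0.08;0 0 -0.1 0 0.08;0 0 -0.1 0 0.08'
python3 - <<'E'
from h import *
save("scene","s4"); save("top","t4")
b=cv2.imread("pics/s4.png")[180:270,220:330]
cv2.imwrite("pics/c4.png",cv2.resize(b,(600,490),interpolation=cv2.INTER_CUBIC))
go((.5925,-.0246),.23,28.3)
E
```

```text
clock: 9.7
position: [0.593, -0.0244, 0.2227]
ee_rot: [3.046, 0.768, -0.0]
force: [0.6, 0.1, -1.2]
width: 0.451
gripper_force: 29.2
clock: 10.2
position: [0.593, -0.0244, 0.2229]
ee_rot: [3.046, 0.768, 0.001]
force: [-1.0, 0.3, 0.4]
width: 0.736
gripper_force: 0.0
clock: 10.5
position: [0.5929, -0.0244, 0.2227]
ee_rot: [3.046, 0.768, 0.0]
force: [0.2, 0.4, -0.5]
width: 0.871
gripper_force: 0.0
clock: 11.0
position: [0.5939, -0.0242, 0.3259]
ee_rot: [3.045, 0.767, 0.008]
force: [0.3, -0.1, -1.0]
width: 0.869
gripper_force: 0.0
shift [-0.0004 -0.0001  0.0928] roll 1.5704 pos [ 0.5929 -0.0245  0.3228] joints [ 0.19  0.49 -0.35  1.73  0.2   0.96 -1.3 ] w 0.8699171047669758 t 11.1 tilt [ 0.001 -0.    -1.   ]
```

View pics/c4.png

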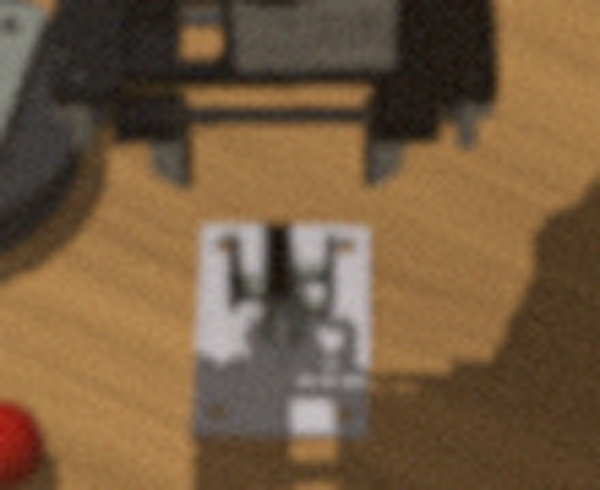

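The clip stands upright on the rib (stem at crop (278,260), pads at (233,270) and (325,265)), gripper clear above. Next: a quarter turn and grip the stem.

```bash

python3 -m inch '0 0 0 -0.14 0.06;0 0 0 -0.28 0.06;0 0 0 -0.42 0.06;0 0 0 -0.56 0.06;0 0 0 -0.7 0.06'
python3 -m inch '0 0 0 -0.14 0.06;0 0 0 -0.28 0.06;0 0 0 -0.42 0.06;0 0 0 -0.56 0.06;0 0 0 -0.7 0.06'
python3 -m inch '0 0 0 -0.1 0.06;0 0 0.01 -0.171 0.06;0 0 0.02 -0.171 0.06;0 0 0.03 -0.171 0.06;0 0 0.03 -0.171 0.06'
python3 - <<'E'
from h import *
go((.5928,-.0245),.229,28.3)
E
```

```text
clock: 11.6
position: [0.5925, -0.0245, 0.3211]
ee_rot: [-2.592, -1.773, 0.003]
force: [-0.2, -0.7, -0.4]
width: 0.658
gripper_force: 0.0
clock: 12.1
position: [0.5925, -0.0245, 0.3211]
ee_rot: [-1.827, -2.553, 0.002]
force: [0.9, -0.1, 0.3]
width: 0.654
gripper_force: 0.0
clock: 12.6
position: [0.5922, -0.0246, 0.2904]
ee_rot: [-1.612, -2.693, 0.003]
force: [-0.4, 0.6, -0.3]
width: 0.651
gripper_force: 0.0
shift [-0.0003  0.0008  0.0614] roll -0.0016 pos [ 0.5922 -0.0246  0.2904] joints [ 0.43  0.61 -0.71  1.74  0.46  0.97  0.03] w 0.651444478463191 t 12.6 tilt [-0.004 -0.    -1.   ]
```

```bash

python3 -m inch '0 0.0005 0.015 0 0.06;0 0.0005 0.03 0 0.06;0 0.0005 0.042 0 0.06;0 0.0005 0.052 0 0.06;0 0.0005 0.061 0 0.06'
python3 -m inch '0 0 0 0 0.05;0 0 0 0 0.035;0 0 0 0 0.022;0 0 0 0 0.012;0 0 0 0 0.012' 15
python3 -m inch '0 0 0 0 0.012;0 0 0 0 0.012;0 0 0 0 0.012;0 0 0 0 0.012' 45
```

```text
clock: 13.1
position: [0.5933, -0.0241, 0.2306]
ee_rot: [-1.611, -2.697, 0.001]
force: [1.3, -0.9, 0.5]
width: 0.652
gripper_force: 0.0
clock: 13.6
position: [0.5935, -0.0242, 0.2322]
ee_rot: [1.611, 2.696, 0.0]
force: [0.2, -0.3, -0.3]
width: 0.267
gripper_force: 0.0
clock: 14.0
position: [0.5933, -0.0244, 0.232]
ee_rot: [1.611, 2.697, -0.001]
force: [-3.5, -0.8, 5.5]
width: 0.214
gripper_force: 45.0
```

```bash

python3 -m inch '0 0 -0.005 0 0.012;0 0 -0.015 0 0.012;0 0 -0.03 0 0.012;0 0 -0.045 0 0.012;0 0 -0.06 0 0.012'
python3 -m inch '0 0 -0.015 0 0.012;0 0 -0.03 0 0.012;0 0 -0.045 0 0.012;0 0 -0.05 0 0.012;0 0 -0.05 0 0.012'
python3 - <<'E'
from h import *
go((.5772,-.2447),.34,15.15)
save("scene","s5"); save("top","t5")
a=cv2.imread("pics/t5.png")[150:240,240:420]; b=cv2.imread("pics/s5.png")[160:270,180:330]
cv2.imwrite("pics/c5.png",np.vstack([cv2.resize(a,(540,270),interpolation=cv2.INTER_CUBIC),cv2.resize(b,(540,330)if 0 else (540,326),interpolation=cv2.INTER_CUBIC)]))
E
```

```text
clock: 14.5
position: [0.5935, -0.024, 0.2936]
ee_rot: [1.61, 2.697, 0.001]
force: [0.9, 0.0, -2.9]
width: 0.214
gripper_force: 45.0
clock: 15.0
position: [0.5936, -0.0241, 0.3427]
ee_rot: [1.611, 2.696, 0.001]
force: [-0.1, 0.4, -3.9]
width: 0.211
gripper_force: 45.0
shift [-0.1865 -0.119   0.0027] roll 0.2293 pos [ 0.5936 -0.0241  0.3427] joints [ 0.45  0.55 -0.74  1.68  0.42  1.07  0.07] w 0.21127627995374257 t 15.0 tilt [ 0.001 -0.    -1.   ]
```

View pics/c5.png

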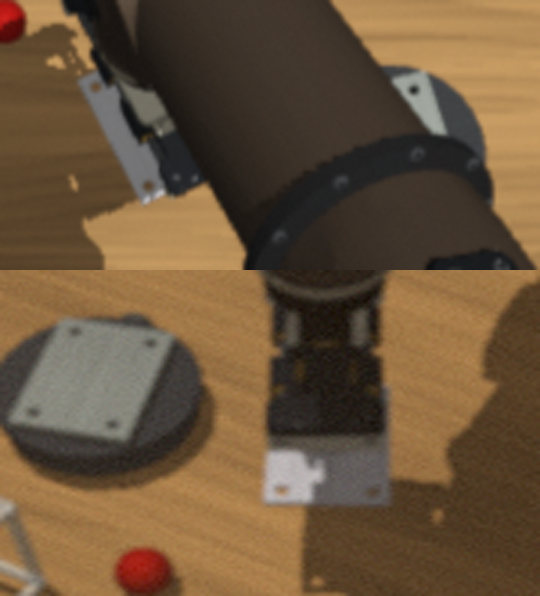

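Flange hangs level from the clip; two of its holes show in the scene view (crop (281,490) and (373,492)), and two in the top view (crop (95,87), (149,187)). Measuring how it sits in the grip.

```bash
python3 - <<'E'
from h import *
np.set_printoptions(precision=4,suppress=True)
s=cv2.imread("pics/s5.png"); t=cv2.imread("pics/t5.png")
A=[blob(s,(160+(v-270)/2.96-.5,180+u/3.6-.5),3,True) for u,v in((281,490),(373,492))]
B=[blob(t,(150+v/3-.5,240+u/3-.5),3,True) for u,v in((95,87),(149,187))]
print(A,B)
# common hole: scene right (50,32), top first (50,32)
print("tri",tri("scene",A[1],"top",B[0]))
z=.115
for n,c,P,L in(("scene","scene",A,[(50,-32),(50,32)]),("top","top",B,[(50,32),(-50,32)])):
    Q=np.array([atz(c,p,z)[:2] for p in P]); L=np.array(L)/1e3
    dq=Q[1]-Q[0]; dl=L[1]-L[0]
    yaw=np.arctan2(dq[1],dq[0])-np.arctan2(dl[1],dl[0]); Rm=np.array([[np.cos(yaw),-np.sin(yaw)],[np.sin(yaw),np.cos(yaw)]])
    print(n,np.degrees(yaw),"centre",Q.mean(0)-Rm@L.mean(0),"len",np.linalg.norm(dq))
E
```

```text
[array([233.8808, 257.7748]), array([234.4677, 283.1452])] [array([177.8895, 272.3812]), array([211.5605, 289.035 ])]
tri (array([0.6224, 0.0262, 0.113 ]), np.float64(0.0011581228953689573))
scene 26.250772374036178 centre [ 0.5927 -0.0237] len 0.06428182919071097
top -334.4177920771328 centre [ 0.5906 -0.025 ] len 0.10041821642642602
```

```bash

python3 -m inch '-0.01 -0.006 0 0 0.012;-0.03 -0.019 0 0 0.012;-0.05 -0.031 0 0 0.012;-0.07 -0.044 0 0 0.012;-0.09 -0.0565 0 0 0.012'
python3 -m inch '-0.02 -0.0125 0 0.04 0.012;-0.04 -0.025 0 0.08 0.012;-0.06 -0.0375 0 0.12 0.012;-0.08 -0.05 0 0.16 0.012;-0.092 -0.058 0 0.188 0.012'
python3 -m inch '0 0 0 0 0.012;0 0 0 0 0.012;0 0 0 0 0.012'
python3 - <<'E'
from h import *
go((.5792,-.2444),.305,17.5)
save("scene","s6"); save("top","t6")
a=cv2.imread("pics/t6.png")[150:240,310:430]; b=cv2.imread("pics/s6.png")[150:250,160:260]
cv2.imwrite("pics/c6.png",np.hstack([cv2.resize(a,(400,300),interpolation=cv2.INTER_CUBIC),cv2.resize(b,(400,400),interpolation=cv2.INTER_CUBIC)[:300]]))
E
```

```text
clock: 15.6
position: [0.5858, -0.1323, 0.3408]
ee_rot: [-1.611, -2.696, 0.002]
force: [0.7, 0.3, -3.7]
width: 0.218
gripper_force: 45.0
clock: 16.1
position: [0.5784, -0.2419, 0.3415]
ee_rot: [1.864, 2.529, -0.002]
force: [0.3, -0.1, -2.7]
width: 0.216
gripper_force: 45.0
clock: 16.4
position: [0.5791, -0.2372, 0.3419]
ee_rot: [-1.854, -2.536, -0.002]
force: [-0.4, 0.1, -4.5]
width: 0.214
gripper_force: 45.0
shift [-0.0069 -0.0022  0.0369] roll 0.0027 pos [ 0.5791 -0.2372  0.3419] joints [ 0.74  0.58 -0.67  1.61  0.4   1.09  0.27] w 0.21382916316960968 t 16.4 tilt [ 0.     0.001 -1.   ]
```

View pics/c6.png

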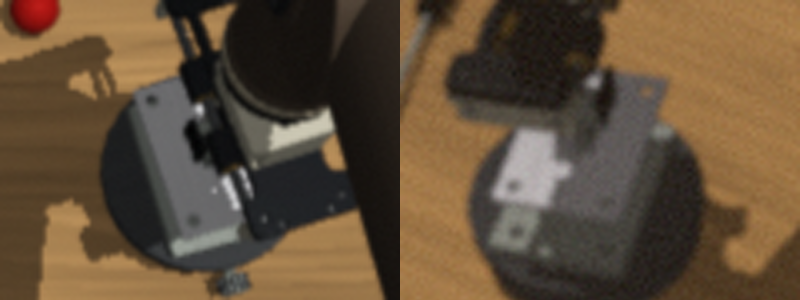

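```bash
cat > m.py <<'E'
from h import *
np.set_printoptions(precision=4,suppress=True)
def run(n,S,T,z):
    s=cv2.imread(f"pics/s{n}.png"); t=cv2.imread(f"pics/t{n}.png")
    out=[]
    for c,img,D,tt in(("scene",s,S,((.5783,-.2451),15.3)),("top",t,T,((.5762,-.2442),15.0))):
        L=np.array(list(D))/1e3; px=[blob(img,p,3) for p in D.values()]
        Q=np.array([atz(c,p,z)[:2] for p in px]); m=L.mean(0)
        cen,yaw,res=fit(L-m,Q); a=np.radians(yaw); Rm=np.array([[np.cos(a),-np.sin(a)],[np.sin(a),np.cos(a)]])
        cen=cen-Rm@m; print(c,"flange",cen,yaw,res,"err",np.array(tt[0])-cen,tt[1]-yaw,np.round(px,1).tolist())
        out.append(np.r_[np.array(tt[0])-cen,tt[1]-yaw])
    e=np.mean(out,0); M=R.from_rotvec(arm.observe()["ee_rot"]).as_matrix()
    print("tool shift",M.T@[e[0],e[1],0],"roll",-np.radians(e[2]),"pos",arm.observe()["position"])
E
python3 - <<'E'
from m import *
f=lambda u,v:(150+v/4-.5,160+(u-400)/4-.5); g=lambda u,v:(150+v/3.333-.5,310+u/3.333-.5)
run(6,{(50,-32):f(514,185),(50,32):f(608,203),(-50,32):f(646,90)},{(50,32):g(151,99),(-50,32):g(193,220)},.115)
E
```

```text
scene flange [ 0.5785 -0.2371] 16.38018044851768 [1.0385 1.2237 0.7239] err [-0.0002 -0.008 ] -1.0801804485176802 [[196.1, 187.8], [200.2, 211.5], [172.0, 221.0]]
top flange [ 0.5772 -0.2359] 16.89568569084413 [0.4812 0.4812] err [-0.001  -0.0083] -1.8956856908441289 [[179.5, 354.9], [215.7, 367.7]]
tool shift [-0.0076 -0.0031 -0.    ] roll 0.025969331115237998 pos [ 0.5791 -0.2373  0.3419]
```

```bash

python3 -m inch '-0.003 -0.001 0 0.01 0.012;-0.006 -0.002 0 0.02 0.012;-0.0076 -0.0031 0 0.026 0.012;-0.0076 -0.0031 0.005 0.026 0.012;-0.0076 -0.0031 0.01 0.026 0.012'
python3 -m inch '0 0 0.006 0 0.012;0 0 0.012 0 0.012;0 0 0.018 0 0.012;0 0 0.024 0 0.012;0 0 0.027 0 0.012'
python3 -m inch '0 0 0 0 0.012;0 0 0 0 0.012;0 0 0 0 0.012'
python3 - <<'E'
from h import *
go((.5785,-.2451),.304,15.5)
save("scene","s7"); save("top","t7")
a=cv2.imread("pics/t7.png")[150:240,310:430]; b=cv2.imread("pics/s7.png")[150:250,160:260]
cv2.imwrite("pics/c7.png",np.hstack([cv2.resize(a,(400,300),interpolation=cv2.INTER_CUBIC),cv2.resize(b,(400,400),interpolation=cv2.INTER_CUBIC)[:300]]))
E
```

```text
clock: 17.0
position: [0.5781, -0.2469, 0.3314]
ee_rot: [1.89, 2.509, 0.0]
force: [-0.1, 1.2, -3.8]
width: 0.214
gripper_force: 45.0
clock: 17.5
position: [0.578, -0.2469, 0.3039]
ee_rot: [-1.889, -2.509, 0.0]
force: [0.2, -0.2, -3.9]
width: 0.217
gripper_force: 45.0
clock: 17.8
position: [0.5783, -0.2469, 0.3051]
ee_rot: [1.889, 2.509, 0.0]
force: [-0.1, 0.5, -3.2]
width: 0.212
gripper_force: 45.0
shift [0.0017 0.0007 0.0011] roll 0.0094 pos [ 0.5783 -0.2469  0.3051] joints [ 0.74  0.62 -0.65  1.64  0.42  1.02  0.24] w 0.21186957380140856 t 17.8 tilt [ 0.001 -0.    -1.   ]
```

View pics/c7.png

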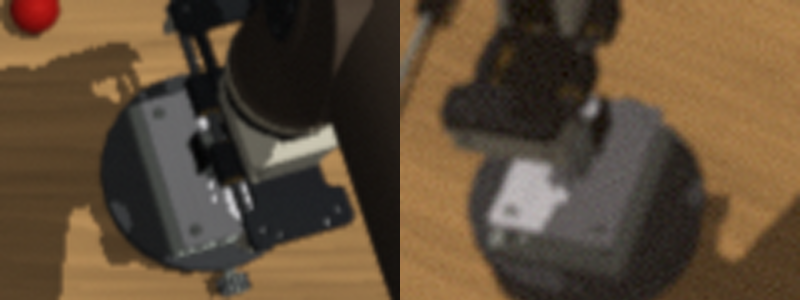

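```bash
sed -i 's/np.median(w)-15-w/np.median(w)-TH-w/; s/^import functools/TH=8\nimport functools/' h.py
python3 - <<'E'
from m import *
f=lambda u,v:(150+v/4-.5,160+(u-400)/4-.5); g=lambda u,v:(150+v/3.333-.5,310+u/3.333-.5)
S={(50,-32):f(511,211),(50,32):f(601,228)};T={(50,32):g(159,113),(-50,32):g(196,230)}
run(7,S,T,.0775)
s=cv2.imread("pics/s7.png");t=cv2.imread("pics/t7.png")
print(tri("scene",blob(s,f(601,228),3),"top",blob(t,g(159,113),3)))
# 0.5 px-robust check: flange outline prediction
E
```

```text
scene flange [ 0.5765 -0.246 ] 14.099500575412474 [0.578 0.578] err [0.0018 0.0009] 1.2004994245875267 [[202.2, 187.3], [206.8, 209.8]]
top flange [ 0.5756 -0.2458] 14.863870453292318 [0.0241 0.0241] err [0.0006 0.0016] 0.13612954670768218 [[183.5, 357.1], [218.6, 368.1]]
tool shift [0.0009 0.0015 0.    ] roll -0.011664288213323085 pos [ 0.5783 -0.2469  0.305 ]
(array([ 0.6162, -0.2026,  0.0761]), np.float64(0.000621199474814772))
```

```bash

python3 -m inch '0.0005 0.0007 0 -0.003 0.012;0.001 0.0015 0.001 -0.005 0.012;0.001 0.0015 0.001 -0.005 0.012;0.001 0.0015 0.001 -0.005 0.012;0.001 0.0015 0.001 -0.005 0.012'
python3 -m inch '0 0 0 0 0.012;0 0 0 0 0.012;0 0 0 0 0.012;0 0 0 0 0.012;0 0 0 0 0.012'
python3 - <<'E'
from m import *
save("scene","s8"); save("top","t8")
f=lambda u,v:(150+v/4-.5,160+(u-400)/4-.5); g=lambda u,v:(150+v/3.333-.5,310+u/3.333-.5)
run(8,{(50,-32):f(511,211),(50,32):f(601,228)},{(50,32):g(159,113),(-50,32):g(196,230)},.0765)
E
```

```text
clock: 18.4
position: [0.5794, -0.2455, 0.3037]
ee_rot: [-1.884, -2.514, 0.0]
force: [-0.1, -0.1, -3.5]
width: 0.216
gripper_force: 45.0
clock: 18.9
position: [0.5794, -0.2455, 0.3037]
ee_rot: [1.883, 2.514, -0.0]
force: [0.3, -0.3, -3.5]
width: 0.212
gripper_force: 45.0
scene flange [ 0.5779 -0.245 ] 14.323922937092409 [0.3449 0.3449] err [ 0.0004 -0.0001] 0.9760770629075921 [[203.0, 187.7], [207.4, 209.6]]
top flange [ 0.5763 -0.2444] 15.018456860123422 [0.1099 0.1099] err [-0.0001  0.0002] -0.018456860123421848 [[183.4, 356.4], [218.5, 367.5]]
tool shift [ 0.      0.0002 -0.    ] roll -0.00835681276109977 pos [ 0.5793 -0.2455  0.3037]
```

Both cameras agree to within half a millimetre, the flange is still, and it hangs about 15 mm above the pad. Handing in.

```bash
python3 -c "
from cell import arm
print(arm.sign_off())"
```

```text
the job is handed in; nothing more can be done
None
```

I handed the job in with the flange hanging from the clip, held by its stem, about 15 mm above the turntable's pad and still. By both cameras its centre is within about 0.5 mm of the threaded-hole pattern, with yaw within 1°. The sign-off returned no verdict.

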